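# Open the sugar jar in the one-handed brace

## Task

The square sugar jar stands loose in the wooden bracing board on the tea table: swing the board's hinged bar fully closed so that the jar cannot turn, then grip the tight cap and unscrew it (anticlockwise seen from above), turning only until the lugs of the thread let go, well short of the stop that follows. Lift the cap straight off and finish still holding it, level and centred about two centimetres above the jar's mouth, with the jar left standing braced; let go of nothing at the end and leave the other things on the table where they are.

Things in the scene. Friction and masses are not known exactly. Their poses are not given: they have to be found in the camera images.
- bar_hinge (a point): Point on the vertical hinge axis of the bar, 60 mm above the table; at x = -48, y = +62 mm in the brace's frame. The steel hinge pin there is 18 mm thick, its top 70 mm above the table.
- brace: Fixed pale-wood bracing board, base 130 x 210 mm, 12 mm thick; origin at the centre of its underside, z up. A fixed fence (14 mm thick, 140 mm long, top 62 mm above the table) stands on its +x side, inner face at x = +41 mm; the hinged bar is on its -x side. With the bar closed, the slot between them is 82 mm wide.
- bar (a joint): Hinge angle of the bracing bar, rad: 0 = fully closed against its stop, parallel to the fence; grows as its free end swings out to the brace's -x, up to 1.3. Starts open. Stiff: it stays where it is left and takes about 3 N at the peg to move. Bar 14 mm thick, 30 mm high, top 60 mm above the table. Below 0.06 rad counts as closed.
- bar_peg (a point): Top centre of the upright round wooden peg, 16 mm thick, near the bar's free end, for moving the bar. It stands 35 mm above the bar, top 95 mm above the table, 137 mm from the hinge axis: in the brace's x, y it lies from the hinge towards (-sin q, -cos q) at bar angle q.
- jar: Loose glass sugar jar, about 0.5 kg: square body 80 x 80 x 72 mm with a flat shoulder, then a 39 mm neck. Origin at the centre of its underside, 12 mm above the table, z up, sides along x and y. It stands on the board between bar and fence, within 6 mm of the middle along the brace's y, up to 3 degrees askew and 5 mm off the fence; the closing bar squares it up.
- cap: Loose twelve-sided steel screw cap on the jar, 58 mm across flats, 22 mm high, 60 g; flats face its own angles 0, 30, 60 ... degrees. Origin at the centre of its lower edge, at the start 80 mm above the jar's bottom and 8 mm above the shoulder; z up. Tight: up to about 0.8 N m to turn. Once free, it is lifted straight up, staying within 12 mm of the jar's axis.
- jar_mouth (a point): Centre of the jar's mouth at the top of its rubber seal ring when sprung up, 101 mm above the jar's bottom. Under the cap the seal is pressed 2 mm lower and pushes the cap up with about 18 N; when the thread lets go it lifts the cap 2 mm. The cap's lower edge must rise more than 21 mm from its start to clear the mouth.
- cap_mark (a point): Point on the cap's side, 29 mm from its axis along its own +x, 11 mm above its lower edge (unmarked). Cap yaw relative to the jar: 0 fully tight, starts 0 to 0.14 rad, grows anticlockwise seen from above; the three lugs let go at about 0.72 rad, a stop comes at 1.57. 0.8 to 1.35 is free; past about 1.45 counts as overturned.
- tea_glass: Bystander: empty drinking glass, 64 mm wide, 90 mm high, origin under its centre, about 200 mm to one side of the brace. Leave alone.
- jam_jar: Bystander: round closed amber jar, 66 mm wide, 85 mm high, origin under its centre, about 200 mm to the other side of the brace. Leave alone.
- tea_tin: Bystander: steel tin, 72 mm wide, 120 mm high, origin under its centre, far to the right. Leave alone.
- teapot: Bystander: small white teapot, 122 mm high, about 190 mm over spout and handle, far to the left. Leave alone.
- saucer: Bystander: white saucer, 140 mm wide, 20 mm high, left. Leave alone.
- teaspoon: Bystander: steel spoon, 140 mm long, lying on the right. Leave alone.
Things that resemble listed ones, but are neither listed nor needed, are in the scene too. Leave any green or turquoise look-alike of the brace alone.

How it is judged:
By the outcome, as a careful person would: the job done as asked, in the order asked, and still so for the second after the job is handed in, while the arm keeps its last pose, push and grip.
It also fails if it takes over 53 s, if anything falls off the work surface, if the arm or the gripper's body presses on something with over 40 N, if the wrist force passes 120 N, or if a joint passes its speed limit or range.

## Robot

A 6-joint arm with a two-finger parallel gripper is mounted at the origin on the work surface. World frame = base frame: x ahead of the robot, y to its left, z up, the work surface at z = 0. Lengths are in mm, angles in rad, forces in N, time in s.
With the tool pointing down it reaches from about 350 to 925 mm from the base axis. Payload 6.4 kg.
Tool frame: the origin (TCP) lies midway between the tips of the shut fingers; the grasp point (between the pads) lies robot.pinch_z behind it (robot.pinch_z is the distance from the TCP to the grasp point, in mm); z points along the fingers, y is the line along which they close (so a half turn about z gives the same grasp; the last joint's range is limited). The gripper opens to 94 mm and grips with 3 to 60 N. Pads are 16 mm wide; open, the fingers measure 119 mm over their backs; the gripper's body (75 mm by 177 mm) begins 78 mm behind the grasp point.
Start: joints at [-1.327, 0.245, 1.558, -0, 1.339, -0.174], TCP at [263.744, -594.098, 205.455] pointing down, gripper open.
Joint ranges: [-3.13, 3.13], [-1.02, 2.26], [0.13, 2.54], [-0.95, 4.09], [0.21, 2.88], [-2.74, 2.74]. Speed limits (rad/s): [2.57, 2.57, 3.14, 3.14, 3.14, 3.14].

## Interface

Orientations are given as a rotation vector (axis times angle).
In Python, from workcell import robot gives the robot as it stands. Calls block until the motion is done:
- robot.move_to(position, orientation): joint-space move of the TCP to a pose.
- robot.movel(position, attitude=None, vel=150, force_limit=None): straight line of the TCP; attitude=None keeps the orientation; vel is the mean speed in mm/s. With force_limit (N) it stops when the force on the tool has changed by that much, and returns True; else False.
- robot.goto_joints(angles): joint-space move.
- robot.grip(opening): finger opening in mm; the grip force is fixed at half the most; returns when the fingers have stopped.
- robot.pause(seconds).
- robot.solve_ik(position, orientation): joint angles nearest the present ones, or None.
- robot.get_image(name): name is "scene" or "top" or "wrist"; returns a dict with "img" (420x560x3 uint8, blue, green, red), "intrinsics" (3x3 intrinsics, pixels), "k1" (the pictures are not rectified: a ray, as slopes to the right and down, at radius r is drawn at 1 + k1 r^2 times it, then the intrinsics apply), "R" (3x3) and "t" (3): a world point X has camera coordinates R X + t. Camera axes: x right, y down, z forward; pixel columns grow to the right and rows downward; lengths in mm; the calibration is good to about 2 mm. A picture is of the moment at which its call begins. There is no depth.
A pose or a line that the arm cannot do raises robot.Unreachable and nothing moves.
- robot.close_job(): hands the job in; it is judged then, once.
Readings, each from a call of its own:
- robot.get_clock(): time.
- robot.get_joint_pos(): joint angles.
- robot.get_qd(): joint speeds.
- robot.get_joint_efforts(): joint torques, N m.
- robot.get_ee_pos(): TCP position.
- robot.get_eef_rot(): TCP orientation.
- robot.get_wrist_force(): force on the tool from outside, world axes, zero at the start.
- robot.get_moment(): the same for the moment, N m.
- robot.get_width(): finger opening in mm.
- robot.get_finger_force(): force on a finger pad.
Only numpy, scipy, OpenCV 4.12 (cv2) and the standard library are available. Lean on these libraries where they do the work, as an engineer would, in place of code of your own. Each camera call takes 0.05 s, during which the arm holds its last target. There are 200 camera calls.

## Working session

There is one attempt and no reset: what is moved stays moved. The work goes in short steps, each a Python script; the robot and the scene stay as the last script left them, time stands still between calls to the robot, and variables do not carry over. Pictures are saved under pics/ and viewed, at most 10 in all, crops included, and the job is handed in when it is done.

```bash
mkdir -p pics; ls
cat > h.py <<'E'
import numpy as np, cv2
from scipy.spatial.transform import Rotation as Rn
from workcell import robot
def ray(c,u,v):
    K=np.array(c["intrinsics"],float);k=c["k1"]
    d=np.array([(u-K[0,2])/K[0,0],(v-K[1,2])/K[1,1]]);s=d.copy()
    for _ in range(30): s=d/(1+k*(s@s))
    R=np.array(c["R"]);t=np.array(c["t"]).ravel()
    return -R.T@t, R.T@np.array([s[0],s[1],1])
def at_z(c,u,v,z):
    o,d=ray(c,u,v); return o+d*(z-o[2])/d[2]
def proj(c,X):
    K=np.array(c["intrinsics"],float)
    p=np.array(c["R"])@np.array(X,float)+np.array(c["t"]).ravel();s=p[:2]/p[2]
    s=s*(1+c["k1"]*(s@s)); return [K[0,0]*s[0]+K[0,2],K[1,1]*s[1]+K[1,2]]
def down(yaw): # tool x axis at yaw, z down
    return (Rn.from_euler('z',yaw)*Rn.from_euler('x',np.pi)).as_rotvec()
E
python3 - <<'E'
from h import *
import pickle
for n in ("scene","top"):
    c=robot.get_image(n); pickle.dump(c,open(n+".pkl","wb"))
    cv2.imwrite(f"pics/{n}.png",cv2.resize(c["img"],(784,588),interpolation=cv2.INTER_CUBIC))
    print(n,-np.array(c["R"]).T@np.array(c["t"]).ravel(),c["k1"])
print(robot.get_eef_rot(),robot.pinch_z,robot.get_clock(),robot.get_width())
E
```

```text
pics
scene [1616.32115374  -50.36791307  838.5319593 ] 0.016674152040661114
top [ 358.08847542   23.75138612 1581.93389036] 0.034016479665427805
[-3.07166533e+00 -6.51148901e-01  9.40066681e-05] 18.8 0.1 93.88548711712598
```

View pics/top.png

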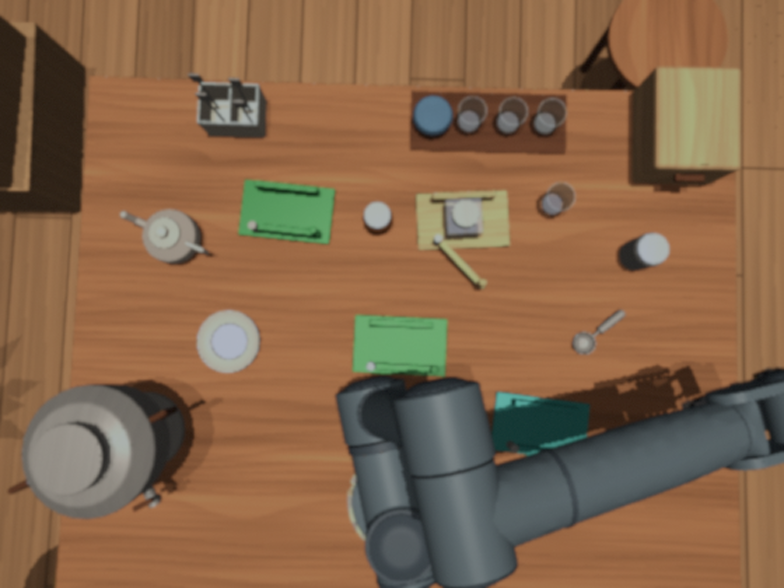

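View pics/scene.png

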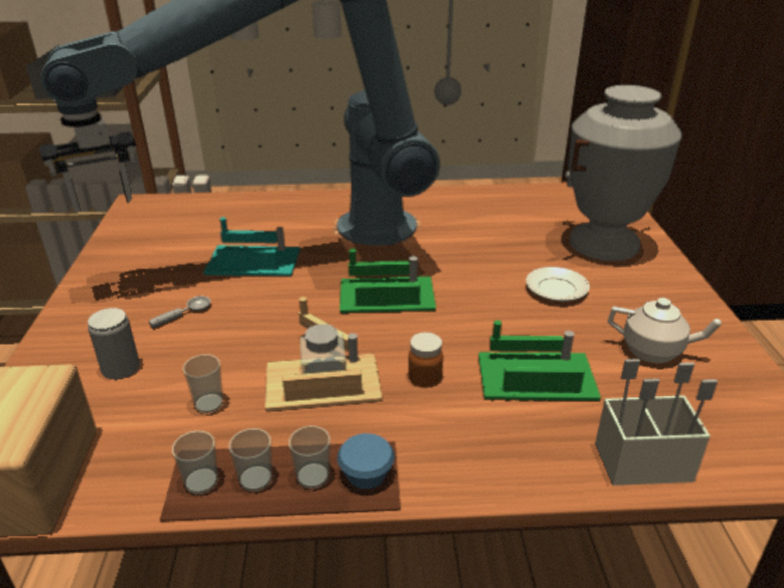

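The top view shows these brace-like boards (1.4x pixels): pale wood (463,220), green (287,212), green (400,345) and turquoise (541,425). Only the pale-wood one has a jar with a steel cap (466,214), and its bar is open with the hinge pin at (438,239) and the peg at (482,282). I'll confirm it in an enlarged crop.

Run:
```python
from h import *
import pickle
c=pickle.load(open("top.pkl","rb"))
im=c["img"][125:220,285:380]
cv2.imwrite("pics/crop.png",cv2.resize(im,None,fx=6.2,fy=6.2,interpolation=cv2.INTER_CUBIC))
f=lambda u,v,z:at_z(c,u/1.4,v/1.4,z).round(1)
for n,u,v,z in [("c1",417,194,12),("c2",508,192,12),("c3",510,247,12),("c4",418,249,12),("hinge",438,239,70),("peg",482,282,95),("cap",466,214,114)]: print(n,f(u,v,z))
```

```text
c1 [692.3 -19.7  12. ]
c2 [ 702.6 -227.6   12. ]
c3 [ 576.1 -234.3   12. ]
c4 [565.5 -25.3  12. ]
hinge [581.2 -66.8  70. ]
peg [ 487.1 -162.    95. ]
cap [ 630.2 -122.6  114. ]
```

View pics/crop.png

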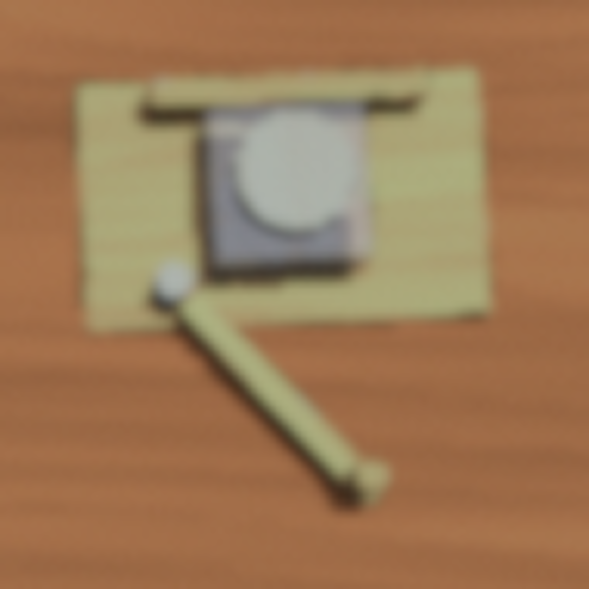

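The crop confirms the pale-wood brace with the square jar and steel cap. Corners are at crop (78,86), (478,68), (492,316) and (90,330), hinge pin (175,280), peg top (372,480) and cap top (297,168). I'll fit the pose, then take one wrist look from above.

Run:
```python
from h import *
import pickle
from scipy.optimize import least_squares
c=pickle.load(open("top.pkl","rb"))
f=lambda x,y,z:at_z(c,285+x/6.2-.4,125+y/6.2-.4,z)[:2]
W=np.array([f(78,86,12),f(478,68,12),f(492,316,12),f(90,330,12),f(175,280,70)])
L=np.array([[65,105],[65,-105],[-65,-105],[-65,105],[-48,62]])
T=lambda p,l:p[:2]+l@np.array([[np.cos(p[2]),np.sin(p[2])],[-np.sin(p[2]),np.cos(p[2])]])
s=least_squares(lambda p:(T(p,L)-W).ravel(),[630,-125,0]); p=s.x
print("brace",p,s.fun.round(1)); np.save("brace.npy",p)
peg=f(372,480,95);h=T(p,L[4]);d=np.array([[np.cos(p[2]),np.sin(p[2])],[-np.sin(p[2]),np.cos(p[2])]])@(peg-h)
print("peg",peg,np.hypot(*d),"q",np.arctan2(-d[0],-d[1]),"cap",f(297,168,114))
robot.move_to([540,-130,330],down(0))
c=robot.get_image("wrist");pickle.dump(c,open("w1.pkl","wb"))
cv2.imwrite("pics/w1.png",cv2.resize(c["img"],(784,588),interpolation=cv2.INTER_CUBIC))
print(robot.get_clock(),robot.get_joint_pos(), -np.array(c["R"]).T@np.array(c["t"]).ravel())
```

```text
brace [ 6.36200702e+02 -1.25351370e+02  6.95495500e-02] [ 1.2  1.4  0.7 -1.8 -0.1 -1.4 -1.6  2.  -0.2 -0.2]
peg [ 485.38084163 -162.94044702] 137.70703776386318 q 0.8679074952911322 cap [ 633.70671133 -121.48157036]
2.15 [-4.41629042e-01 -5.36705404e-02  1.65412611e+00 -9.39044159e-05
  1.54176167e+00  1.13027399e+00] [ 609.58989716 -129.50083649  508.77710391]
```

View pics/w1.png

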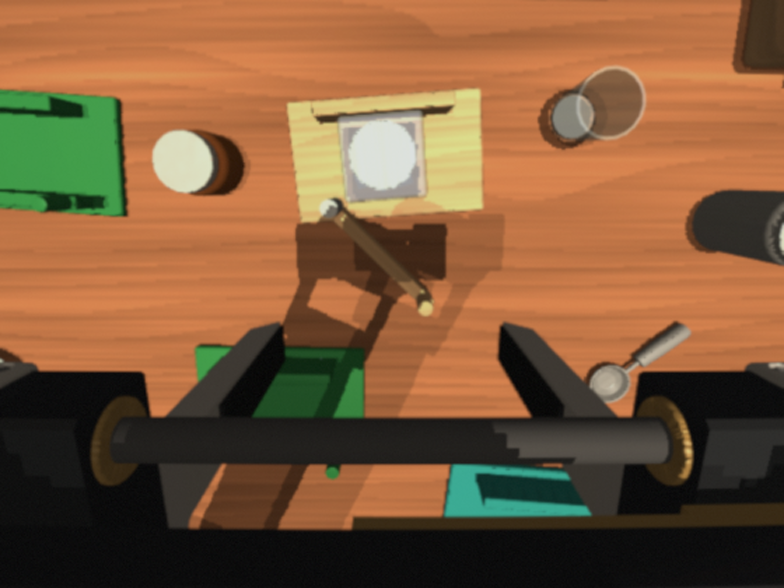

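The wrist view shows hinge pin (330,208), peg top (425,308) and cap (382,154). The bar is open and nothing blocks the sweep. I'll check these positions, then sweep the bar closed with the shut fingers.

Run:
```python
from h import *
import pickle
c=pickle.load(open("w1.pkl","rb"));g=lambda u,v,z:at_z(c,u/1.4,v/1.4,z)[:2]
p=np.load("brace.npy");th=p[2]
Rz=np.array([[np.cos(th),-np.sin(th)],[np.sin(th),np.cos(th)]])
h0=p[:2]+Rz@[-48,62]; h=g(330,208,70); peg=g(425,308,95)
print("hinge top/wrist",h0,h,"peg",peg,np.hypot(*(peg-h)),"cap",g(382,154,114))
assert np.hypot(*(h-h0))<6
h=(h+h0)/2; d=Rz.T@(peg-h); q0=np.arctan2(-d[0],-d[1]); print("q0",q0)
def pose(q,back,z=72):
    t=Rz@[np.cos(q),-np.sin(q)]
    P=h+Rz@(137*np.array([-np.sin(q),-np.cos(q)]))-back*t
    return [*P,z],down(th-q)
a,o=pose(q0,36,160); robot.move_to(a,o); robot.grip(0)
print("w",robot.get_width(),robot.get_clock())
a,o=pose(q0,36); print(robot.movel(a,o,120,15))
hit=False
for q in [q0,*np.arange(q0-.15,0.15,-.15),.1,0,-.1,-.2]:
    a,o=pose(q,16)
    hit=robot.movel(a,o,60 if q>.12 else 40,25)
    e=np.array(robot.get_ee_pos()); print(round(q,2),hit,(Rz.T@(e[:2]-h)).round(1),np.round(robot.get_wrist_force(),1))
    if hit: break
print(robot.get_clock())
```

```text
hinge top/wrist [584.00814977 -66.83694896] [583.11703303 -68.94182413] peg [ 486.45018341 -163.65305336] 135.33180246223353 cap [ 632.31988291 -121.97623118]
q0 0.8619403856969444
w 0.4687734487406325 4.3417
False
0.86 False [-114.1  -77.5] [ 0.3  0.4 -0.1]
0.71 False [-101.7  -93.3] [ 0.4 -0.3 -0.1]
0.56 False [ -86.6 -107.4] [-1.6  0.3 -0.8]
0.41 False [ -69.4 -119.2] [ 0.5 -0.4 -0. ]
0.26 False [ -50.8 -128.3] [-0.4 -0.3  0.1]
0.1 False [ -29.6 -134.6] [-1.2  0.5  0.6]
0 False [ -18.2 -136.6] [-10.7   1.3   7. ]
-0.1 True [ -18.7 -137.2] [-4.5 -2.2  3.4]
9.125
```

Run:
```python
from h import *
import pickle
p=np.load("brace.npy");th=p[2]
e=np.array(robot.get_ee_pos()); b=np.array([np.cos(th),np.sin(th),0])
robot.movel(e-25*b,None,100); robot.movel(e-25*b+[0,0,110],None,200)
robot.move_to([572,-125,260],down(th)); robot.grip(94)
c=robot.get_image("wrist");pickle.dump(c,open("w2.pkl","wb"))
u,v=proj(c,[632,-122,114]);print(u,v)
x0,y0=int(u)-140,max(0,int(v)-100); im=c["img"][y0:y0+210,max(0,x0):x0+280]
print("crop",max(0,x0),y0,im.shape)
cv2.imwrite("pics/w2.png",cv2.resize(im,None,fx=2.8,fy=2.8,interpolation=cv2.INTER_CUBIC))
print(robot.get_clock(),robot.get_ee_pos())
```

```text
281.24447737779724 138.89762735352218
crop 141 38 (210, 280, 3)
12.2667 [ 572.02175418 -125.00006454  260.02261326]
```

View pics/w2.png

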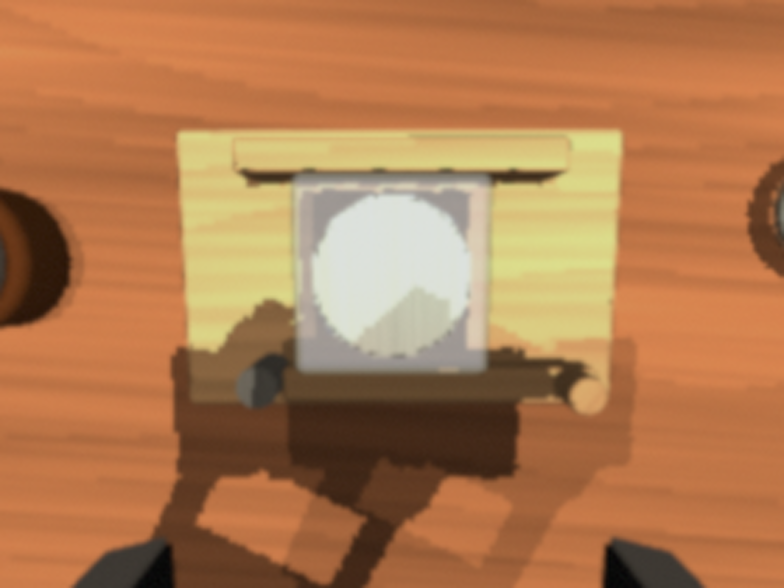

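The bar is closed parallel to the fence: hinge (258,388) and peg (587,397) in the crop. The jar is square in the slot, and the cap top is centred at crop (392,274). Next I'll check this numerically and grip.

Run:
```python
from h import *
import pickle
c=pickle.load(open("w2.pkl","rb"));g=lambda u,v,z:at_z(c,141+u/2.8-.3,38+v/2.8-.3,z)[:2]
p=np.load("brace.npy");th=p[2]
h=g(258,388,70);k=g(587,397,95);cap=g(392,274.5,114)
ed=g(620,130,12)-g(178,131,12);th2=np.arctan2(*ed[::-1])+np.pi/2
d=k-h;print("bar len",np.hypot(*d),"bar yaw",np.arctan2(d[1],d[0])+np.pi/2,"th",th,th2,"cap dia",np.hypot(*(g(313,274,114)-g(471,274,114))))
Rz=np.array([[np.cos(th),-np.sin(th)],[np.sin(th),np.cos(th)]])
print("cap",cap,"in brace",Rz.T@(cap-p[:2]),"from hinge",Rz.T@(cap-h))
y=th+.07
robot.move_to([*cap,180],down(y)); print(robot.movel([*cap,90],None,80,8))
print(robot.get_ee_pos(),robot.get_wrist_force(),robot.get_joint_pos(),robot.get_clock())
```

```text
bar len 135.58919224060924 bar yaw 0.07083653096025722 th 0.06954954996309615 0.07261916751697894 cap dia 57.90984119051751
cap [ 635.1335932  -121.21483119] in brace [-0.7770662   4.20069582] from hinge [ 48.46265666 -57.15582033]
False
[ 635.68313223 -121.39590758   90.80277144] [ 0.21923554 -0.45174952  0.20257412] [-3.63589030e-01  3.56966334e-01  1.64119467e+00  3.43463033e-05
  1.14199736e+00  1.06762494e+00] 14.0333
```

Run:
```python
from h import *
p=np.load("brace.npy");th=p[2]
robot.grip(40)
r=lambda:print(round(robot.get_width(),2),np.round(robot.get_finger_force(),1),np.round(robot.get_wrist_force(),1),np.round(robot.get_moment(),2),np.round(robot.get_ee_pos(),1),round(robot.get_clock(),2))
r()
robot.pause(.3); r()
e=np.array(robot.get_ee_pos())
for a in (.1,.2,.3):
    robot.movel(e,down(th+.07+a),20); print(a,robot.get_clock()); r()
```

```text
58.16 29.9 [ 0.8 -2.8 -0.5] [-0.3  -0.13 -0.01] [ 635.3 -121.5   90. ] 14.68
58.03 29.9 [ 1.2 -2.6 -0.5] [-0.41 -0.17  0.05] [ 635.3 -121.5   90.1] 14.98
0.1 15.2333
57.9 29.9 [ 0.5  0.7 -0.1] [ 0.09 -0.25  0.04] [ 635.3 -121.    90. ] 15.23
0.2 15.4833
58.11 29.9 [ 1.2 -0.2  0.7] [ 0.22 -0.1   0.03] [ 635.1 -121.1   90. ] 15.48
0.3 15.7333
58.3 29.9 [-0.2  0.7  0.3] [ 0.15 -0.03  0.09] [ 635.1 -121.3   90. ] 15.73
```

Run:
```python
from h import *
c=robot.get_image("wrist");s=robot.get_image("scene")
print(robot.get_joint_pos(),Rn.from_rotvec(robot.get_eef_rot()).as_matrix()[:,0],robot.get_width(),robot.get_moment())
u,v=proj(c,[635,-121,114]);print(u,v)
a=cv2.resize(c["img"][int(max(0,v-110)):int(v+100),140:420],(560,420),interpolation=cv2.INTER_CUBIC)
u,v=map(int,proj(s,[635,-121,90]));print(u,v)
b=cv2.resize(s["img"][v-45:v+45,u-25:u+35],(240,360),interpolation=cv2.INTER_CUBIC)
cv2.imwrite("pics/w3.png",np.hstack([a,cv2.copyMakeBorder(b,0,60,0,0,0)]))
```

```text
[-3.63798045e-01  3.57917551e-01  1.64153543e+00  4.65471078e-05
  1.14269484e+00  7.70308464e-01] [ 9.06164729e-01  4.22924765e-01 -3.56210346e-04] 57.779218056167736 [ 0.08773634  0.0051215  -0.01993712]
279.66702200373425 262.41115920179647
231 246
```

View pics/w3.png

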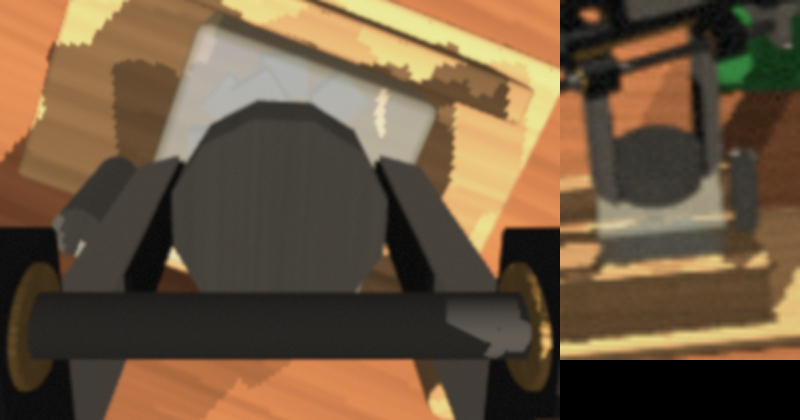

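The wrist view shows the cap's twelve-sided outline with its flats square to the pads after the 0.3 rad turn. The jar is still parallel to the fence, so the cap is turning without slip. I'll go on to about 1.0 rad.

Run:
```python
from h import *
p=np.load("brace.npy");th=p[2]
r=lambda a:print(a,round(robot.get_width(),2),np.round(robot.get_wrist_force(),1),np.round(robot.get_moment(),2),np.round(robot.get_ee_pos(),1),round(robot.get_clock(),2))
e=np.array([635.2,-121.3,90.])
for a in (.4,.5,.6,.68,.76,.84,.92):
    robot.movel(e,down(th+.07+a),20); r(a)
c=robot.get_image("wrist")
cv2.imwrite("pics/w4.png",cv2.resize(c["img"][150:360,140:420],(700,525),interpolation=cv2.INTER_CUBIC))
```

```text
0.4 57.78 [ 0.1  1.4 -0.1] [0.05 0.01 0.08] [ 635.1 -121.4   90. ] 16.08
0.5 58.12 [ 0.1 -0.2  1.1] [0.02 0.02 0.15] [ 635.2 -121.4   90.1] 16.33
0.6 58.0 [0.2 0.4 1.4] [0.06 0.09 0.13] [ 635.3 -121.4   90.3] 16.58
0.68 57.73 [-1.2  0.5  5.2] [0.05 0.34 0.22] [ 635.6 -121.5   91.1] 16.83
0.76 58.61 [-1.5  0.4  6.9] [0.18 0.15 0.1 ] [ 636.1 -121.5   91.5] 17.08
0.84 58.12 [-0.6  1.1  4.9] [0.18 0.15 0.02] [ 636.1 -121.4   91.5] 17.33
0.92 58.45 [-1.   1.9  6.5] [0.23 0.2  0.06] [ 636.  -121.3   91.5] 17.58
```

View pics/w4.png

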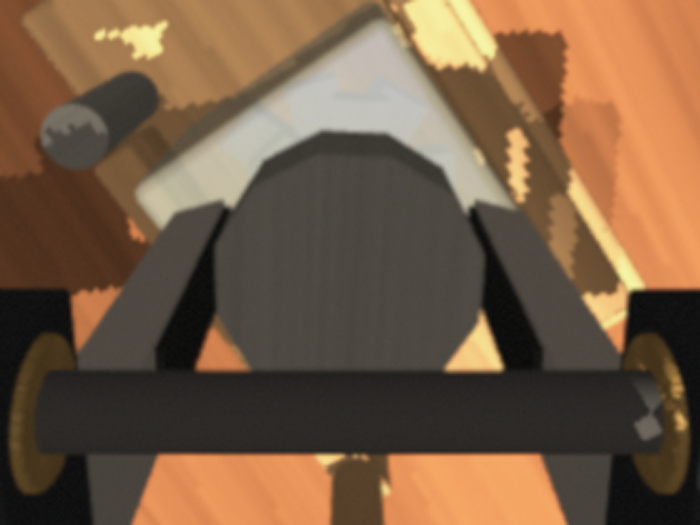

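The flats are still aligned with the pads. The 1.5 mm rise near 0.7 rad shows the thread has let go, so I'll lift the cap straight up.

Run:
```python
from h import *
r=lambda:print(round(robot.get_width(),2),np.round(robot.get_wrist_force(),1),np.round(robot.get_ee_pos(),1),round(robot.get_clock(),2))
for z in (98,131):
    print(robot.movel([635.3,-121.4,z],None,30,15)); r()
robot.pause(.4); r()
c=robot.get_image("wrist");s=robot.get_image("scene")
a=cv2.resize(c["img"][150:360,140:420],(560,420),interpolation=cv2.INTER_CUBIC)
u,v=map(int,proj(s,[635,-121,100]));print(u,v)
b=cv2.resize(s["img"][v-45:v+60,u-30:u+30],(240,420),interpolation=cv2.INTER_CUBIC)
cv2.imwrite("pics/w5.png",np.hstack([a,b]))
for Z in (133,113,84,72): print(Z,[((proj(s,[635+dx,-121.3,Z])[1])-v+45)*4 for dx in (29,20)])
```

```text
False
57.77 [-0.3 -0.6 -0.7] [ 635.2 -121.4   97.9] 18.05
False
57.76 [ 0.   0.2 -0.5] [ 635.1 -121.3  130.7] 19.3
57.71 [ 0.3  0.  -0.5] [ 635.3 -121.4  130.9] 19.7
231 243
133 [np.float64(168.14350703334947), np.float64(159.35228028110237)]
113 [np.float64(194.32141568106135), np.float64(185.44233793823912)]
84 [np.float64(231.45541263276448), np.float64(222.45659276236654)]
72 [np.float64(246.54386120940922), np.float64(237.4980201593621)]
```

View pics/w5.png

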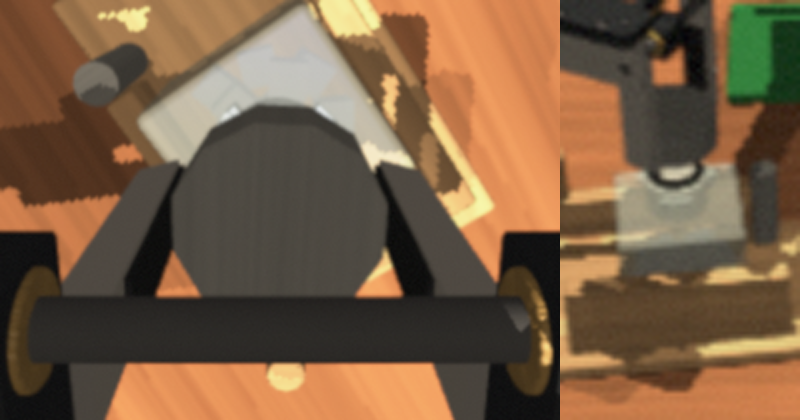

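The scene crop shows the cap off: its lower edge is at row ~170, against 168 predicted for 20 mm above the mouth. It is centred over the seal ring at (675,180), the jar stands braced, and the cap is level in the grip.

```bash
python3 -c "
from workcell import robot
print(robot.close_job(),robot.get_clock())"
```

```text
the job is handed in; nothing more can be done
the job is handed in; nothing more can be done
```

Job handed in: the bar is closed on the jar, and the cap was turned to about 1.0 rad (free from about 0.7) and lifted straight off. It is still gripped, level and centred about 20 mm above the mouth of the braced jar; nothing else on the table was touched, and the arm's clock stood at about 20 s.

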